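Load a test card under the sliding cover of a card incubator-reader

ROBOT

A 6-joint arm with a two-finger parallel gripper is mounted at the origin on the work surface. World frame = base frame: x ahead of the robot, y to its left, z up, the work surface at z = 0. Lengths are in m, angles in rad, forces in N, time in s.
With the tool pointing down it reaches from about 0.225 to 0.875 m from the base axis. Payload 3.4 kg.
Tool frame: the origin (TCP) lies between the finger pads; the fingertips stand 19 mm ahead of it and the grasp point (between the pads) is the TCP; z points along the fingers, y is the line along which they close (so a half turn about z gives the same grasp; the last joint's range is limited). The gripper opens to 85 mm and grips with 20 to 120 N. Pads are 22 mm wide; open, the fingers measure 114 mm over their backs; the gripper's body (76 mm by 85 mm) begins 54 mm behind the grasp point. The pads swing forward as they close: fully open they stand 13 mm farther back than shut.
Start: joints at [-1.242, 0.276, 1.505, -0, 1.361, -0.121], TCP at [0.25, -0.518, 0.25] pointing down, gripper open.
Joint ranges: [-2.89, 2.89], [-0.75, 2.08], [0.22, 2.7], [-1.18, 4.32], [0.11, 2.71], [-2.7, 2.7]. Speed limits (rad/s): [2.57, 2.57, 3.14, 3.14, 3.14, 3.14].

INTERFACE

Orientations are given as a unit quaternion [w, x, y, z].
In Python, from rig import get_state, imaging, ticket gives the robot as it stands. The module is installed in compiled form; this text tells all that it offers.
- The arm moves only by the shell command python3 -m inch 'ROWS' [FORCE]. ROWS is JSON, a list of rows, each an object with "claw": the opening, from -1 (shut) to 1 (fully open); "travel": the shift along the world's x, y, z in units of 200 mm (1.0 is 200 mm), a list of three; "turn": the turn about the world's z in units of 180 degrees (1.0 is 180 degrees). A call has 1 to 5 rows; each row is the pose to reach, as a shift and turn from the pose commanded when the call began, turning the shorter way round; what a row does not reach only later rows make up. A row lasts 1/10 s, in which the tool goes at most 50 mm and 8.59 degrees, less where a joint would pass 70% of its speed; a pose out of reach is approached as far as the arm can. A call with a number of a shift or a turn outside -1 to 1 is refused whole. A call with a gripper value outside its range is refused whole. The fingers move at their own pace and stop on an object; FORCE is the grip in N (left out, the last holds). Time passes only in rows, so rows that repeat a pose let the fingers close. It gives the time, the measured TCP pose, the force, the opening and the grip force at its end, in the units of the state.
- get_state(): the state, without advancing time (a new reading comes with each control period).
- imaging.get_image(name): name is "scene" or "top" or "wrist"; returns the picture (480x640x3 uint8, red, green, blue); there is no depth.
- imaging.camera_params(name): a dict with "camera_matrix" (3x3 intrinsics, pixels), "cam_to_world" (4x4, takes a point from camera to world coordinates); the wrist camera has in their place "T_tool_cam" (4x4, takes a point from camera to tool coordinates, whose origin is the TCP and whose axes are the flange's). Camera axes: x right, y down, z forward; pixel columns grow to the right and rows downward; lengths in m; the calibration is good to about 2 mm. A picture is of the moment at which its call begins: read the wrist's pose just before it. camera_params takes no time and is no camera call.
- ticket.sign_off(): hands the job in; it is judged then, once.
The state is a dict: "clock": time; "qpos": joint angles; "qd": joint speeds; "effort": joint torques, N m; "position": TCP position; "ee_rot": TCP orientation; "contact_force": force on the tool from outside, world axes, zero at the start; "moment": the same for the moment, N m; "width": finger opening in m; "gripper_force": force on a finger pad.
Only numpy, scipy, OpenCV 4.12 (cv2) and the standard library are available. Lean on these libraries where they do the work, as an engineer would, in place of code of your own. Each camera call takes 0.05 s, during which the arm holds its last target. There are 200 camera calls.

TASK

Slide the reader's dark cover fully back up its rails by the orange tab, then lay the fresh green-banded test card, sample well up and towards the front, flat on the card carriage between its blue ribs (the carriage may stand a little to either side) and slide it down snug against the front stop. Let go of it, then slide the cover down until it is fully home over the card. Do not drop the card, and leave the red-banded used card, the cups, vials and pipette where they are.

Things in the scene. Friction and masses are not known exactly. Their poses are not given: they have to be found in the camera images.
- reader: Grey wedge-shaped card reader, fixed on the bench. Origin on the bench, below the front edge of the deck, on the bay's centre line; x to its back, y left. 273 mm deep, 95 mm to the left and 245 mm to the right (screen side) of the origin. Front edge 75 mm high; the deck rises at 25 degrees to a flat top 174 mm high that begins 213 mm behind the front edge.
- bay (a point): Point on the centre line of the card bay (left part of the deck), level with the top face of the card carriage's plate. x up the 25 degree slope, y left across the deck, z square out of it. A seated card has its centre at x = 0, z = 4.5 mm here. Deck front edge x = -63 mm, top edge x = 172; sill 10 mm high at x = -61..-52; rails 18 mm high along the deck at y = +-80..87.5.
- front_stop (a point): Point at bay x = -41, y = 0, z = 0 mm, axes as bay: the card-side face of the blue front stop rib when the carriage is in the middle. The carriage (bare metal plate 46 x 104 mm with blue ribs) stands where the last scan left it, up to 10 mm left or right of the middle (bay y). That is not reported: look, or feel for it. Its gearing holds it with 15 N.
- side_ribs (a point): Point at bay x = 1, y = 0, z = 0 mm: the middle of the four blue side ribs, were the carriage in the middle (they move with it in y). All ribs 5 mm high, square-edged, rigid. Side ribs: inner sides 18 mm either side of the carriage's middle (2 mm play each side of the card), at bay x = -39..-23 and 25..41 mm; the gaps between are open for fingers. Rear rib at bay x = 49..53.
- tab (a point): Centre of the orange tab on the dark cover; moves with it; axes as bay. Tab 36 mm wide (y), 12 mm along the slope (x), 16 mm high; its foot, on the cover's top face, is 8 mm below this point. Cover: plate 112 mm (x, tab in its middle) by 159 mm, 3 mm thick, underside 11.5 mm above the carriage plate: a card lying on a rib blocks it. Shut, this point is at bay x = 5, y = 0, z = 22.5 mm.
- cover (a joint): How far the cover is slid open, m: 0 fully home (shut), 0.105 fully back, growing up the slope. Hard stops at both ends. Its seals drag with about 6 N, so it stays where it is left. Starts between shut and a third open.
- card_c (a point): Centre (half-way up) of the fresh test card: rigid white cassette 82 x 32 x 9 mm, about 20 g, green band across one end, lying flat on the blue mat at the start. x along its length to the green end, y across its 32 mm width, z up out of its face. Seated between the ribs its x is along bay x.
- card_well (a point): Centre of the round sample well on the top face of the fresh card, 27 mm from the card's centre towards the end without the band. Seated, it is at bay x = -27 mm, the end nearest the front of the reader.
- used_c (a point): Centre of the used test card: same size and shape as the fresh one but with a red band and a reddened well, also lying on the mat, beside the fresh one. Leave it alone.
- mat: Blue prep mat, 300 x 300 x 3 mm, fixed on the bench; origin at the centre of its underside.
- cup1: Capped clear sample cup, 40 mm diameter, 52 mm high, loose, standing on the far part of the mat; origin at the centre of its underside.
- cup2: Another such sample cup, on the bench behind; origin at the centre of its underside.
- cup3: A third such sample cup, on the bench behind; origin at the centre of its underside.
- vial1: Amber glass reagent vial with white cap, 25 mm diameter, 48 mm high, loose, on the far part of the mat; origin at the centre of its underside.
- vial2: Another such vial, on the bench right of the reader; origin at the centre of its underside.
- pipette: White pipette with blue plunger, 226 mm long, 24 mm high, lying loose on the bench between the robot and the reader; its x axis is along its length, towards the tip; origin below its axis on the bench.

How it is judged:
On the way, in this order (a step that is already met when the one before it is completed fails the run):
1. the cover is slid fully back (at least 95 of 105 mm) (value of joint cover above 0.095 m), for 0.1 s.
2. with the cover back, the fresh card lies flat on the carriage plate between the ribs, sample well to the front, against the front stop within 2.5 mm, and is let go (value of joint cover above 0.09 m and x of card_c in the frame of bay between -0.0025 and 0.0025 m and y of card_c in the frame of bay between -0.0125 and 0.0125 m and z of card_c in the frame of bay below 0.0065 m and angle between the z axis of card_c and the z axis of bay, either way round below 0.05 rad and x of card_well in the frame of bay below -0.015 m and z of card_well in the frame of bay above 0.005 m and contact force between the fingers and card below 0.05 N and linear speed of card below 0.02 m/s), for 0.2 s.
At the end, for the whole second after the job is handed in: Cover home within 2.5 mm of its stop; under it the fresh card at rest flat on the carriage plate between the ribs (centre under 6.5 mm above the plate, tilt under 0.05 rad, within 12.5 mm of the bay's centre line), within 2.5 mm of the front stop, sample well up and to the front (value of joint cover below 0.0025 m and x of card_c in the frame of bay between -0.0025 and 0.0025 m and y of card_c in the frame of bay between -0.0125 and 0.0125 m and z of card_c in the frame of bay below 0.0065 m and angle between the z axis of card_c and the z axis of bay, either way round below 0.05 rad and x of card_well in the frame of bay below -0.015 m and z of card_well in the frame of bay above 0.005 m and linear speed of card below 0.02 m/s); the robot touches nothing.
It fails at once if the used card or a cup, vial or the pipette is moved more than 25 mm (distance of any of used_c, cup1, cup2, cup3, vial1, vial2, pipette from where it was at the start of the episode above 0.025 m).
It fails at once if the fresh card is dropped (moving faster than 0.45 m/s out of the fingers, a fall of about 10 mm) (contact force between the fingers and card below 0.05 N and linear speed of card above 0.45 m/s).
It also fails if it takes over 72 s, if anything falls off the work surface, if the arm or the gripper's body presses on something with over 40 N, if the wrist force passes 120 N, or if a joint passes its speed limit or range.

## Working session

There is one attempt and no reset: what is moved stays moved. The work goes in short steps, Python scripts to look and compute and a shell command to move; the robot and the scene stay as the last step left them, time stands still between calls to the robot, and variables do not carry over. Pictures are saved under pics/ and viewed, at most 10 in all, crops included, and the job is handed in when it is done.

```bash
mkdir -p pics
cat > h.py <<'E'
import numpy as np,cv2
from rig import get_state,imaging,ticket
from scipy.spatial.transform import Rotation as R
def pose():
    s=get_state();T=np.eye(4);q=s['ee_rot'];T[:3,:3]=R.from_quat([q[1],q[2],q[3],q[0]]).as_matrix();T[:3,3]=s['position'];return T
def cam(n):
    p=imaging.camera_params(n);K=np.array(p['camera_matrix'])
    return K,(pose()@np.array(p['T_tool_cam']) if n=='wrist' else np.array(p['cam_to_world']))
def snap(n,f):
    K,C=cam(n);im=np.array(imaging.get_image(n));cv2.imwrite('pics/'+f+'.png',im[...,::-1]);np.savez('pics/'+f+'.npz',K=K,C=C);return im
def ray(f,uv):
    d=np.load('pics/'+f+'.npz');r=d['C'][:3,:3]@np.linalg.inv(d['K'])@[uv[0],uv[1],1];return d['C'][:3,3],r/np.linalg.norm(r)
def atz(f,uv,z):
    o,r=ray(f,uv);return o+r*(z-o[2])/r[2]
def tri(a,b):
    A=np.zeros((3,3));y=np.zeros(3)
    L=[ray(*a),ray(*b)]
    for o,r in L:
        P=np.eye(3)-np.outer(r,r);A+=P;y+=P@o
    x=np.linalg.solve(A,y);return x,[np.linalg.norm((np.eye(3)-np.outer(r,r))@(x-o)) for o,r in L]
def proj(f,X):
    d=np.load('pics/'+f+'.npz');p=d['K']@(np.linalg.inv(d['C'])@[*X,1])[:3];return p[:2]/p[2]
E
python3 - <<'E'
from h import *
snap('scene','s0');snap('top','t0')
for n in('scene','top'):print(cam(n))
print(get_state());print(imaging.camera_params('wrist'))
E
```

```text
(array([[433.2554853 ,   0.        , 321.53281755],
       [  0.        , 433.2554853 , 229.5495924 ],
       [  0.        ,   0.        ,   1.        ]]), array([[-0.49190682,  0.52702347, -0.693018  ,  1.32065785],
       [ 0.8706199 ,  0.30413158, -0.38668459,  0.30730618],
       [ 0.0069768 , -0.79356804, -0.60844152,  0.78081841],
       [ 0.        ,  0.        ,  0.        ,  1.        ]]))
(array([[460.97288753,   0.        , 319.34601461],
       [  0.        , 460.97288753, 237.09849887],
       [  0.        ,   0.        ,   1.        ]]), array([[ 0.0091274 , -0.98276845,  0.18461543,  0.37758584],
       [-0.99969178, -0.01323078, -0.02100691, -0.09381742],
       [ 0.02308754, -0.18436679, -0.98258631,  1.22001703],
       [ 0.        ,  0.        ,  0.        ,  1.        ]]))
{'clock': 0.1, 'qpos': array([-1.24200883e+00,  2.76531447e-01,  1.50601455e+00,  3.56600661e-05,
        1.36073982e+00, -1.21024331e-01]), 'qd': array([ 0.00013492, -0.00073458, -0.00345692, -0.00048335, -0.0022472 ,
        0.00018345]), 'effort': array([ 1.52864533e-03, -4.17697978e+01, -2.4
[... 219 characters left out ...]
 'contact_force': array([-1.70492023,  0.71112408, -0.08102404]), 'moment': array([0.03658667, 0.03478848, 0.02460325]), 'gripper_force': 0.0, 'width': 0.0852251071867256}
{'camera_matrix': array([[376.04325302,   0.        , 317.2028031 ],
       [  0.        , 376.04325302, 240.82445189],
       [  0.        ,   0.        ,   1.        ]]), 'T_tool_cam': array([[ 9.45202587e-05, -9.49511795e-01, -3.13731321e-01,
         8.08148574e-02],
       [ 9.99999947e-01, -8.04661421e-06,  3.25630889e-04,
        -1.78569348e-04],
       [-3.11714845e-04, -3.13731335e-01,  9.49511744e-01,
        -1.23012877e-01],
       [ 0.00000000e+00,  0.00000000e+00,  0.00000000e+00,
         1.00000000e+00]])}
```

View pics/s0.png

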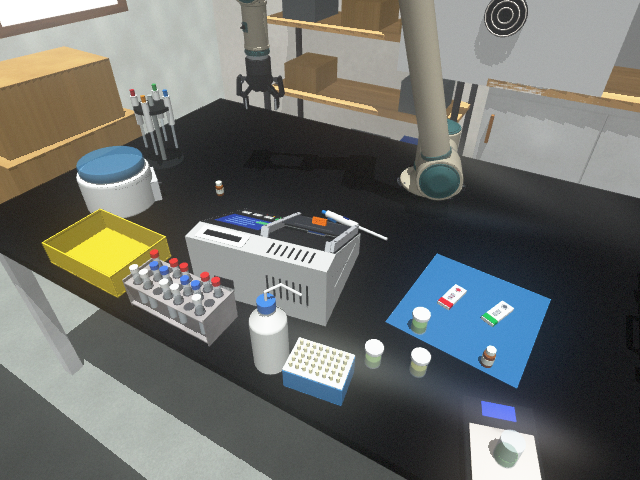

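View pics/t0.png

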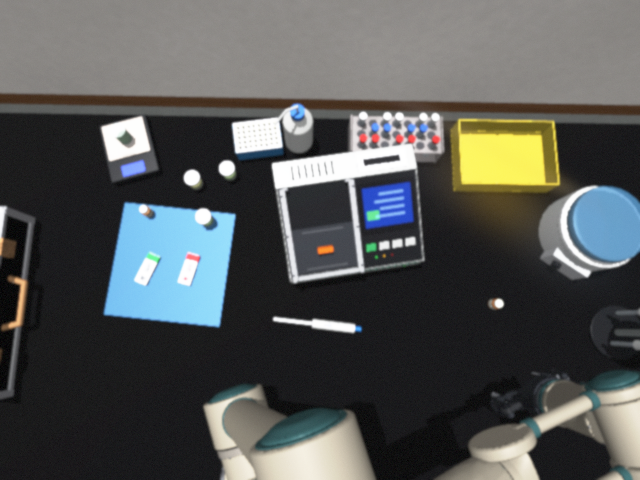

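The overview shows the tab at scene (319,221) and top (325,250). The fresh card is at scene (497,313) and top (148,269), with the green band at top (154,256). The used card is at top (189,269), and the mat and reader are clear of the arm. I'll triangulate these.

Run:
```python
from h import *
for n,a,b in [('tab',(319,221),(325,250)),('card',(497,313),(148,269)),('used',(453,296),(189,269)),('screenBL',(233,213),(366,237))]:
    x,e=tri(('s0',a),('t0',b));print(n,x.round(4),np.round(e,4))
# front edge corners top view at z=.075
a=atz('t0',(292,282),.075);b=atz('t0',(424,265),.075);print(a,b,b-a,np.hypot(*(b-a)[:2]),np.degrees(np.arctan2(-(b-a)[0],(b-a)[1])))
c=atz('t0',(154,256),.012);d=atz('t0',(141,280),.012);print('card',c,d,np.degrees(np.arctan2(*(c-d)[1::-1])))
s=cv2.imread('pics/s0.png')[190:260,250:370];t=cv2.imread('pics/t0.png')[140:295,265:435]
cv2.imwrite('pics/c0.png',np.hstack([cv2.resize(s,(400,233)),np.zeros((233,1,3),'u1')]));cv2.imwrite('pics/c1.png',cv2.resize(t,None,fx=3.6,fy=3.6,interpolation=cv2.INTER_CUBIC))
```

```text
tab [ 0.551  -0.1304  0.1293] [0.0006 0.0006]
card [0.5141 0.3307 0.0062] [0.0017 0.0017]
used [0.5147 0.2243 0.0088] [0.0029 0.0029]
screenBL [ 0.6179 -0.2769  0.1346] [0.0578 0.0578]
[ 0.47855078 -0.0515231   0.075     ] [ 0.52492949 -0.38197165  0.075     ] [ 0.04637871 -0.33044856  0.        ] 0.33368732761681474 -172.0106786098651
card [0.54823849 0.313961   0.012     ] [0.48491762 0.34275636 0.012     ] -24.453810222158438
```

View pics/c1.png

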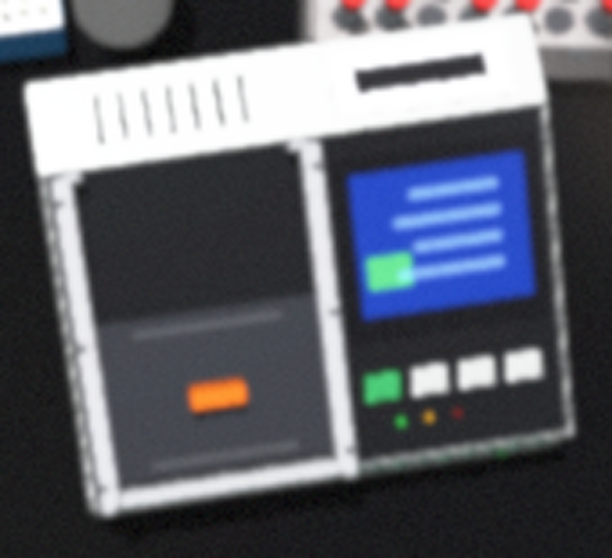

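The crop shows the cover's lower edge near the sill, with the tab just above it. The tab triangulates to z=0.129, which matches a cover about 1 cm open. The reader's yaw is about 8°. I'll move above the tab now.

```bash
python3 -m inch '[{"claw":0.2,"travel":[0.15,0.19,0.05],"turn":-0.05},{"claw":0.2,"travel":[0.3,0.38,0.05],"turn":-0.1},{"claw":0.2,"travel":[0.45,0.58,0.05],"turn":-0.1},{"claw":0.2,"travel":[0.6,0.77,0.05],"turn":-0.1},{"claw":0.2,"travel":[0.75,0.96,0.05],"turn":-0.1}]' 60
python3 -m inch '[{"claw":0.2,"travel":[0.15,0.19,0],"turn":0},{"claw":0.2,"travel":[0.3,0.38,0],"turn":0},{"claw":0.2,"travel":[0.45,0.58,0],"turn":0},{"claw":0.2,"travel":[0.6,0.77,0],"turn":0},{"claw":0.2,"travel":[0.75,0.96,0],"turn":0}]'
python3 -m inch '[{"claw":0.2,"travel":[0,0,0],"turn":0},{"claw":0.2,"travel":[0,0,0],"turn":0}]'
python3 - <<'E'
from h import *
snap('wrist','w0');print(pose())
E
```

```text
clock: 0.6
position: [0.4007, -0.324, 0.2601]
ee_rot: [-0.0, 0.998, 0.067, -0.0]
contact_force: [1.2, -0.7, 0.2]
width: 0.0514
gripper_force: 0.0
clock: 1.1
position: [0.5507, -0.1319, 0.26]
ee_rot: [0.0, 0.998, 0.068, -0.0]
contact_force: [1.4, -1.0, 0.4]
width: 0.0514
gripper_force: 0.0
clock: 1.3
position: [0.55, -0.1329, 0.2596]
ee_rot: [0.0, 0.998, 0.069, -0.001]
contact_force: [0.8, -0.6, -0.4]
width: 0.0512
gripper_force: 0.0
[[ 9.90693056e-01  1.36103582e-01 -1.75590078e-03  5.49463047e-01]
 [ 1.36102957e-01 -9.90694586e-01 -4.71560635e-04 -1.33882624e-01]
 [-1.80374249e-03  2.28188558e-04 -9.99998347e-01  2.59774805e-01]
 [ 0.00000000e+00  0.00000000e+00  0.00000000e+00  1.00000000e+00]]
```

View pics/w0.png

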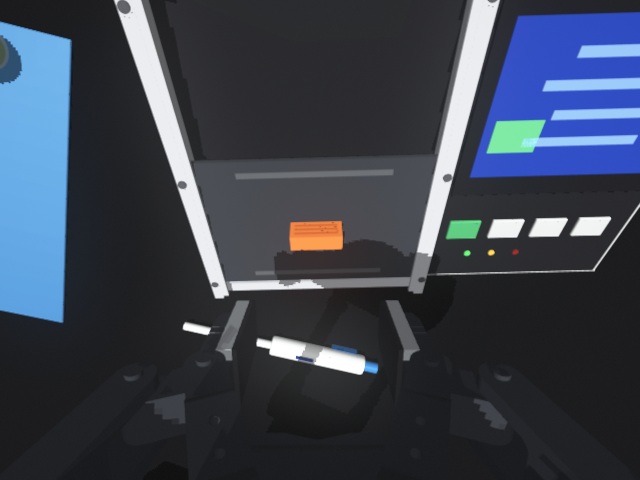

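The wrist view shows the tab centred at about (316,229). The rail feet are at (221,291) and (417,287). The pipette and fingers are clear.

Run:
```python
from h import *
print('tab s/w',tri(('s0',(319,221)),('w0',(316,233)))); print('tab t/w',tri(('t0',(325,250)),('w0',(316,233))))
l=atz('w0',(221,290),.093);r=atz('w0',(417,286),.093);d=l-r;print(l,r,np.hypot(*d[:2]),np.degrees(np.arctan2(-d[0],d[1])))
# orange pixels in w0
im=cv2.imread('pics/w0.png');h=cv2.cvtColor(im,cv2.COLOR_BGR2HSV);m=cv2.inRange(h,(5,150,120),(20,255,255));ys,xs=np.nonzero(m);print(xs.min(),xs.max(),ys.min(),ys.max(),xs.mean(),ys.mean())
print(atz('w0',(316,229),.136), proj('w0',(.5495,-.1339,.241)))
```

```text
tab s/w (array([ 0.55181   , -0.13059402,  0.12944002]), [np.float64(0.0011846316662880994), np.float64(0.001184631666288172)])
tab t/w (array([ 0.55168089, -0.1313572 ,  0.12661218]), [np.float64(0.0002918688598468095), np.float64(0.0002918688598468575)])
[ 0.48013693 -0.06012257  0.093     ] [ 0.50671958 -0.22392626  0.093     ] 0.1659466339681198 9.21780403366306
290 494 221 255 317.3362011912641 235.6697551290536
[ 0.55739667 -0.1308858   0.136     ] [319.75955955 318.03530757]
```

```bash
python3 -m inch '[{"claw":0.2,"travel":[0.01,0.012,-0.22],"turn":0.004},{"claw":0.2,"travel":[0.01,0.012,-0.4],"turn":0.004},{"claw":0.2,"travel":[0.01,0.012,-0.5],"turn":0.004},{"claw":0.2,"travel":[0.01,0.012,-0.56],"turn":0.004},{"claw":0.2,"travel":[0.01,0.012,-0.56],"turn":0.004}]'
python3 -m inch '[{"claw":-0.5,"travel":[0,0,0],"turn":0},{"claw":-0.5,"travel":[0,0,0],"turn":0},{"claw":-0.5,"travel":[0,0,0],"turn":0},{"claw":-0.5,"travel":[0,0,0],"turn":0}]'
python3 -c "
from h import *
print(pose().round(4)); snap('wrist','w1')"
```

```text
clock: 1.85
position: [0.5504, -0.1324, 0.1469]
ee_rot: [-0.001, 0.997, 0.073, -0.002]
contact_force: [-0.3, 0.4, -0.3]
width: 0.0511
gripper_force: 0.0
clock: 2.25
position: [0.5521, -0.1315, 0.1498]
ee_rot: [0.0, 0.997, 0.074, 0.001]
contact_force: [-3.1, 1.9, 5.5]
width: 0.0332
gripper_force: 59.9
[[ 9.890e-01  1.477e-01  1.200e-03  5.521e-01]
 [ 1.477e-01 -9.890e-01 -7.000e-04 -1.315e-01]
 [ 1.100e-03  9.000e-04 -1.000e+00  1.498e-01]
 [ 0.000e+00  0.000e+00  0.000e+00  1.000e+00]]
```

View pics/w1.png

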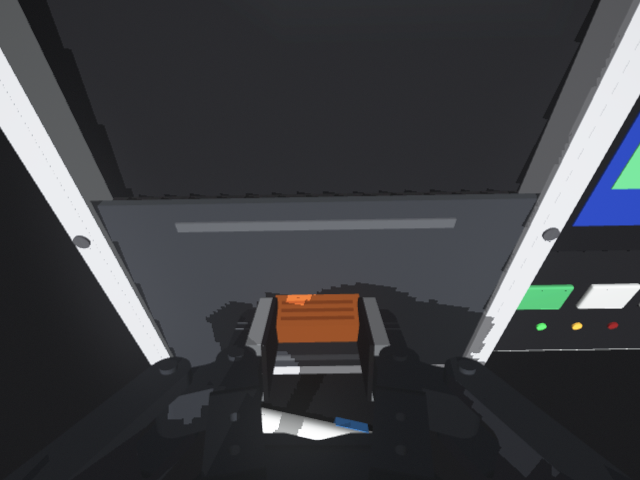

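The tab is held between the pads. The cover's edge, from (93,203) to (540,194), puts the reader's yaw near 9.5°. I'll slide it up the slope.

```bash
python3 -m inch '[{"claw":-0.5,"travel":[0.09,0.015,0.047],"turn":0.004},{"claw":-0.5,"travel":[0.18,0.03,0.09],"turn":0.004},{"claw":-0.5,"travel":[0.27,0.045,0.132],"turn":0.004},{"claw":-0.5,"travel":[0.36,0.06,0.174],"turn":0.004},{"claw":-0.5,"travel":[0.4,0.067,0.193],"turn":0.004}]'
python3 -m inch '[{"claw":-0.5,"travel":[0.02,0.003,0.009],"turn":0},{"claw":-0.5,"travel":[0.03,0.005,0.014],"turn":0},{"claw":-0.5,"travel":[0.03,0.005,0.014],"turn":0}]'
python3 -c "
from h import *
print(pose().round(4))"
```

```text
clock: 2.8
position: [0.63, -0.1184, 0.1866]
ee_rot: [0.0, 0.997, 0.08, -0.003]
contact_force: [-8.0, -1.3, -0.5]
width: 0.0333
gripper_force: 63.4
clock: 3.1
position: [0.6354, -0.1176, 0.1892]
ee_rot: [0.0, 0.997, 0.08, -0.003]
contact_force: [-6.6, -0.9, 0.3]
width: 0.0331
gripper_force: 63.5
[[ 0.9872  0.1593 -0.0065  0.6354]
 [ 0.1593 -0.9872 -0.0011 -0.1176]
 [-0.0066  0.     -1.      0.1892]
 [ 0.      0.      0.      1.    ]]
```

```bash
python3 -m inch '[{"claw":-0.5,"travel":[0.025,0.004,0.012],"turn":0},{"claw":-0.5,"travel":[0.05,0.008,0.024],"turn":0},{"claw":-0.5,"travel":[0.05,0.008,0.024],"turn":0}]'
python3 -c "
from h import *
print(pose()[:3,3].round(4))"
python3 -m inch '[{"claw":-0.5,"travel":[0.015,0.0025,0.007],"turn":0},{"claw":-0.5,"travel":[0.03,0.005,0.014],"turn":0},{"claw":-0.5,"travel":[0.03,0.005,0.014],"turn":0}]'
python3 -c "
from h import *
print(pose()[:3,3].round(4));snap('wrist','w2')"
```

```text
clock: 3.4
position: [0.6402, -0.1168, 0.1914]
ee_rot: [0.0, 0.997, 0.08, -0.01]
contact_force: [-14.0, -3.2, -2.2]
width: 0.0332
gripper_force: 63.1
[ 0.6402 -0.1168  0.1914]
clock: 3.7
position: [0.6405, -0.1167, 0.1913]
ee_rot: [-0.0, 0.997, 0.08, -0.017]
contact_force: [-23.2, -6.2, -8.1]
width: 0.0333
gripper_force: 62.6
[ 0.6405 -0.1167  0.1913]
```

The cover is against its stop: force rose to 23 N and travel was about 97.6 mm. I'll release, rise, look into the bay, then go to the card.

```bash
python3 -m inch '[{"claw":0.2,"travel":[-0.04,-0.007,-0.018],"turn":0},{"claw":0.2,"travel":[-0.04,-0.007,-0.018],"turn":0},{"claw":0.2,"travel":[-0.04,-0.007,0.2],"turn":0},{"claw":0.2,"travel":[-0.25,-0.04,0.35],"turn":0},{"claw":0.2,"travel":[-0.45,-0.07,0.35],"turn":0}]' 20
python3 -m inch '[{"claw":0.2,"travel":[0,0,0],"turn":0},{"claw":0.2,"travel":[0,0,0],"turn":0}]'
python3 -c "
from h import *
print(pose()[:3,3].round(4));snap('wrist','w3')"
```

```text
clock: 4.25
position: [0.5681, -0.1296, 0.273]
ee_rot: [0.003, 0.997, 0.081, 0.007]
contact_force: [-0.0, -0.7, -0.4]
width: 0.0515
gripper_force: 0.0
clock: 4.45
position: [0.5651, -0.1287, 0.2692]
ee_rot: [0.001, 0.997, 0.08, 0.003]
contact_force: [0.6, 0.1, -0.1]
width: 0.0513
gripper_force: 0.0
[ 0.5651 -0.1287  0.2692]
```

View pics/w3.png

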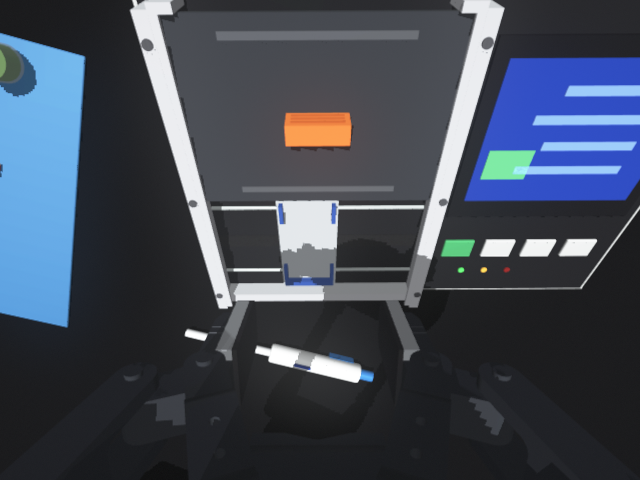

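The carriage plate shows, left edge from (276,203) to (283,284) and right edge from (338,203) to (335,284). The front stop is at row ~281 and the tab at (318,120). I'll intersect these with the bay planes.

```bash
cat >> h.py <<'E'
psi=np.radians(9.5);a=np.radians(25)
EX=np.array([np.cos(a)*np.cos(psi),np.cos(a)*np.sin(psi),np.sin(a)]);EY=np.array([-np.sin(psi),np.cos(psi),0]);EZ=np.cross(EX,EY)
B0=np.array([.5511,-.1314,.1026]);BR=np.stack([EX,EY,EZ],1)
def bay(f,uv,z):
    o,r=ray(f,uv);o=BR.T@(o-B0);r=BR.T@r;return ((o+r*(z-o[2])/r[2])*1e3).round(1)
E
python3 - <<'E'
from h import *
for n,uv,z in [('pl far',(276,203),0),('pr far',(338,203),0),('pl near',(283,284),0),('pr near',(335,284),0),('stop top L',(287,279),.005),('stop top R',(331,279),.005),('sideribs in L',(284,222),.005),('sideribs in R',(332,222),.005),('tabtopL',(285,113),.0305),('tabtopR',(351,113),.0305),('cover low edge L',(211,203),.0145),('cover low R',(424,200),.0145),('railL foot end',(231,300),.018),('railR',(407,297),.018),('railL top',(168,12),.018),('railR top',(466,10),.018)]:print(n,bay('w3',uv,z))
im=cv2.imread('pics/w3.png')[185:310,200:440];cv2.imwrite('pics/c3.png',cv2.resize(im,None,fx=3.2,fy=3.2,interpolation=cv2.INTER_NEAREST))
# cards
t=cv2.imread('pics/t0.png')
s=cv2.imread('pics/s0.png')
for f,im in(('t0',t),('s0',s)):
    h=cv2.cvtColor(im,cv2.COLOR_BGR2HSV);m=cv2.inRange(h,(50,120,60),(80,255,255));n,l,st,c=cv2.connectedComponentsWithStats(m);print(f,[(st[i].tolist(),c[i].round(1)) for i in range(1,n) if st[i,4]>15])
E
```

```text
pl far [38.8 30.6  0. ]
pr far [ 38.5 -15.3  -0. ]
pl near [-53.   31.5   0. ]
pr near [-53.5 -15.7   0. ]
stop top L [-40.5  26.8   5. ]
stop top R [-40.9 -11.7   5. ]
sideribs in L [24.6 25.3  5. ]
sideribs in R [ 24.3 -11.    5. ]
tabtopL [121.6  17.   30.5]
tabtopR [121.4 -18.   30.5]
cover low edge L [50.1 73.6 14.5]
cover low R [ 51.7 -73.5  14.5]
railL foot end [-52.9  75.7  18. ]
railR [-50.2 -77.4  18. ]
railL top [166.1  70.5  18. ]
railR top [166.3 -70.9  18. ]
t0 [([368, 211, 11, 9, 74], array([372.3, 214.9])), ([366, 242, 11, 11, 98], array([370.9, 247. ])), ([147, 254, 13, 8, 38], array([152.9, 257.6]))]
s0 [([256, 222, 12, 3, 20], array([261.7, 222.6])), ([482, 313, 16, 12, 77], array([490. , 318.1]))]
```

View pics/c3.png

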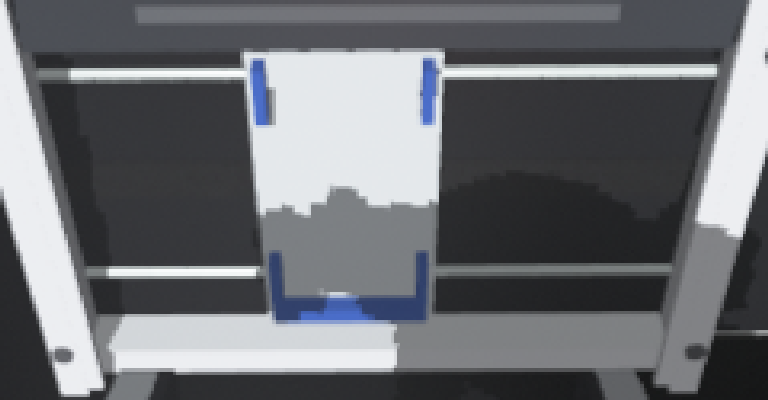

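The carriage stands about 7.5 mm left of the middle. The ribs and stop match my bay frame within 1 mm. Now to the fresh card.

```bash
python3 -m inch '[{"claw":0.2,"travel":[-0.02,0.24,0],"turn":-0.04},{"claw":0.2,"travel":[-0.05,0.48,0],"turn":-0.08},{"claw":0.2,"travel":[-0.08,0.72,0],"turn":-0.12},{"claw":0.2,"travel":[-0.1,0.96,0],"turn":-0.16},{"claw":0.2,"travel":[-0.12,1,0],"turn":-0.187}]'
python3 -m inch '[{"claw":0.2,"travel":[-0.04,0.24,0],"turn":0},{"claw":0.2,"travel":[-0.08,0.48,0],"turn":0},{"claw":0.2,"travel":[-0.12,0.72,-0.05],"turn":0},{"claw":0.2,"travel":[-0.15,0.96,-0.1],"turn":0},{"claw":0.2,"travel":[-0.18,1,-0.2],"turn":0}]'
python3 -m inch '[{"claw":0.4,"travel":[0.02,0.3,-0.1],"turn":0},{"claw":0.4,"travel":[0.02,0.3,-0.3],"turn":0},{"claw":0.4,"travel":[0.02,0.3,-0.3],"turn":0},{"claw":0.4,"travel":[0.02,0.3,-0.3],"turn":0}]'
python3 -c "
from h import *
print(pose().round(4));snap('wrist','w4')"
```

```text
clock: 5.0
position: [0.5413, 0.0771, 0.2673]
ee_rot: [-0.002, 0.977, -0.211, 0.0]
contact_force: [0.4, -0.6, 0.4]
width: 0.0509
gripper_force: 0.0
clock: 5.5
position: [0.5059, 0.2784, 0.2278]
ee_rot: [-0.003, 0.978, -0.209, 0.002]
contact_force: [-0.1, -0.6, -0.5]
width: 0.0512
gripper_force: 0.0
clock: 5.9
position: [0.5085, 0.3324, 0.1663]
ee_rot: [0.001, 0.977, -0.211, -0.001]
contact_force: [0.7, -0.1, 0.9]
width: 0.0599
gripper_force: 0.0
[[ 9.109e-01 -4.126e-01 -1.400e-03  5.085e-01]
 [-4.126e-01 -9.109e-01 -1.100e-03  3.324e-01]
 [-8.000e-04  1.600e-03 -1.000e+00  1.663e-01]
 [ 0.000e+00  0.000e+00  0.000e+00  1.000e+00]]
```

View pics/w4.png

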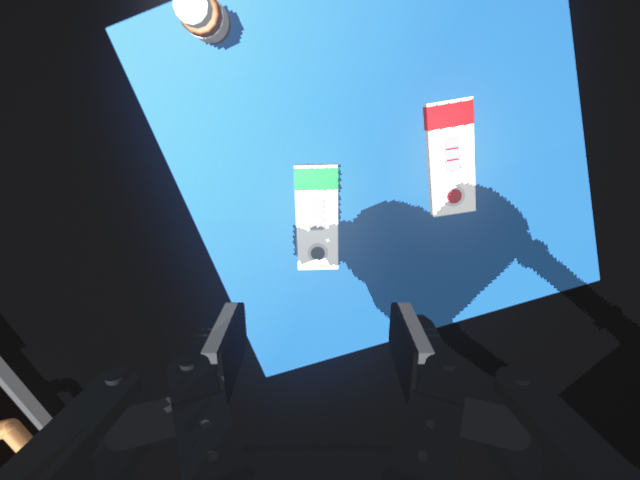

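The fresh card lies square in the view: corners (294,165), (339,165), (338,268) and (298,268), well at (318,253). The used card is to the right at (452,157).

Run:
```python
from h import *
for uv in [(294,165),(339,165),(338,269),(298,269),(318,253)]:print(atz('w4',uv,.012).round(4))
P=[atz('w4',uv,.012) for uv in [(294,166),(339,166),(338.5,269),(297,269)]];print('c',np.mean(P,0))
f=(P[0]+P[1])/2-(P[2]+P[3])/2;print(np.linalg.norm(f),np.degrees(np.arctan2(f[1],f[0])))
print(tri(('s0',(490,318.1)),('w4',(317,179))),tri(('t0',(152.9,257.6)),('w4',(317,179))),atz('w4',(317,179),.012))
```

```text
[0.5583 0.3284 0.012 ]
[0.5448 0.2985 0.012 ]
[0.47   0.3316 0.012 ]
[0.4832 0.3606 0.012 ]
[0.4889 0.3405 0.012 ]
c [0.51377405 0.33003035 0.012     ]
0.08106801607902137 -23.691105590131322
(array([0.54176109, 0.31939466, 0.01035751]), [np.float64(0.0019701981016270924), np.float64(0.0019701981016270517)]) (array([0.54307207, 0.31652416, 0.01400977]), [np.float64(0.0009247739655897834), np.float64(0.0009247739655896798)]) [0.54212346 0.31731737 0.012     ]
```

The card centre is (0.514,0.330) with yaw about −24°, and the well cross-checks. The tool already stands 6 mm to the well side, as wanted, so I'll descend straight and grip near the fingertips.

```bash
python3 -m inch '[{"claw":0.2,"travel":[0,0,-0.2],"turn":0.003},{"claw":0.2,"travel":[0,0,-0.4],"turn":0.003},{"claw":0.2,"travel":[0,0,-0.6],"turn":0.003},{"claw":0.2,"travel":[0,0,-0.69],"turn":0.003},{"claw":0.2,"travel":[0,0,-0.69],"turn":0.003}]'
python3 -m inch '[{"claw":-0.6,"travel":[0,0,0],"turn":0},{"claw":-0.6,"travel":[0,0,0],"turn":0},{"claw":-0.6,"travel":[0,0,0],"turn":0},{"claw":-0.6,"travel":[0,0,0],"turn":0}]' 20
python3 -c "
from h import *
print(pose()[:3,3].round(4));snap('wrist','w5')"
python3 -m inch '[{"claw":-0.6,"travel":[0,0,0.05],"turn":0},{"claw":-0.6,"travel":[0,0,0.2],"turn":0},{"claw":-0.6,"travel":[0,0,0.4],"turn":0},{"claw":-0.6,"travel":[0,0,0.6],"turn":0},{"claw":-0.6,"travel":[0,0,0.8],"turn":0}]'
python3 -c "
from h import *
print(pose()[:3,3].round(4));snap('wrist','w6')"
```

```text
clock: 6.45
position: [0.5082, 0.3305, 0.0285]
ee_rot: [0.001, 0.978, -0.208, -0.001]
contact_force: [0.1, -1.0, 0.2]
width: 0.0514
gripper_force: 0.0
clock: 6.85
position: [0.5093, 0.3321, 0.0313]
ee_rot: [-0.001, 0.978, -0.207, 0.002]
contact_force: [0.8, -0.4, 7.0]
width: 0.0172
gripper_force: 2.9
[0.5093 0.3321 0.0313]
clock: 7.4
position: [0.5075, 0.3315, 0.1915]
ee_rot: [-0.0, 0.978, -0.207, -0.0]
contact_force: [0.9, 0.2, -0.2]
width: 0.0173
gripper_force: 0.0
[0.5075 0.3315 0.1915]
```

View pics/w6.png

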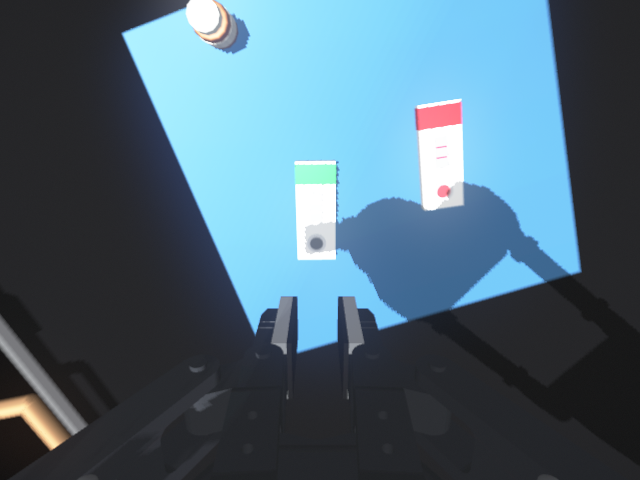

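The fingers closed over the top of the card, which still lies on the mat at (316,210). That puts the tips about 17 mm ahead of the TCP at 32 mm opening. I'll check the card's place and regrasp about 5 mm lower.

```bash
python3 - <<'E'
from h import *
P=[atz('w6',uv,.012) for uv in [(295,162),(336.5,162),(336.5,260),(297,260)]];print('c',np.mean(P,0))
f=(P[0]+P[1])/2-(P[2]+P[3])/2;print(np.linalg.norm(f),np.degrees(np.arctan2(f[1],f[0])))
E
python3 -m inch '[{"claw":0.2,"travel":[0.003,0.003,-0.2],"turn":0},{"claw":0.2,"travel":[0.003,0.003,-0.4],"turn":0},{"claw":0.2,"travel":[0.003,0.003,-0.6],"turn":0},{"claw":0.2,"travel":[0.003,0.003,-0.75],"turn":0},{"claw":0.2,"travel":[0.003,0.003,-0.75],"turn":0}]'
```

```text
c [0.51239597 0.33046513 0.012     ]
0.08319130049504081 -23.37118873937833
clock: 7.95
position: [0.5052, 0.3306, 0.0355]
ee_rot: [0.003, 0.978, -0.207, -0.004]
contact_force: [-0.6, -0.2, -0.5]
width: 0.0513
gripper_force: 0.0
```

```bash
python3 -m inch '[{"claw":0.2,"travel":[0,0,-0.05],"turn":0},{"claw":0.2,"travel":[0,0,-0.068],"turn":0},{"claw":0.2,"travel":[0,0,-0.068],"turn":0},{"claw":0.2,"travel":[0,0,-0.068],"turn":0}]'
python3 -m inch '[{"claw":-0.6,"travel":[0,0,0],"turn":0},{"claw":-0.6,"travel":[0,0,0],"turn":0},{"claw":-0.6,"travel":[0,0,0],"turn":0},{"claw":-0.6,"travel":[0,0,0],"turn":0}]' 20
```

```text
clock: 8.35
position: [0.5093, 0.3325, 0.027]
ee_rot: [-0.001, 0.978, -0.207, 0.001]
contact_force: [-0.2, -0.3, 0.3]
width: 0.0511
gripper_force: 0.0
clock: 8.75
position: [0.5091, 0.3324, 0.0268]
ee_rot: [-0.0, 0.978, -0.207, 0.001]
contact_force: [-1.1, -0.6, 5.9]
width: 0.0311
gripper_force: 20.0
```

```bash
python3 -m inch '[{"claw":-0.6,"travel":[0,0,0.01],"turn":0},{"claw":-0.6,"travel":[0,0,0.02],"turn":0},{"claw":-0.6,"travel":[0,0,0.03],"turn":0},{"claw":-0.6,"travel":[0,0,0.04],"turn":0},{"claw":-0.6,"travel":[0,0,0.04],"turn":0}]' 30
python3 -c "
from h import *
print(pose()[:3,3].round(4));snap('wrist','w7');snap('scene','s7')
im=cv2.imread('pics/w7.png')[200:440,200:440];s=cv2.imread('pics/s7.png')[240:360,420:580]
cv2.imwrite('pics/c7.png',np.hstack([cv2.resize(im,(400,400)),cv2.resize(s,(400,300))[:,:].copy().repeat(1,0) if 0 else cv2.copyMakeBorder(cv2.resize(s,(400,300)),0,100,0,0,0)]))"
```

```text
clock: 9.25
position: [0.5087, 0.3322, 0.0339]
ee_rot: [-0.0, 0.978, -0.207, 0.0]
contact_force: [0.0, -0.5, 0.4]
width: 0.0306
gripper_force: 29.7
[0.5087 0.3322 0.0339]
```

View pics/c7.png

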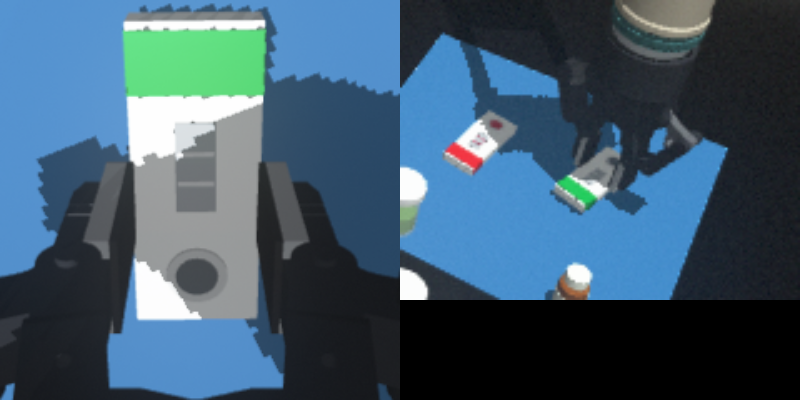

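The card hangs level in the pads, held about 5 mm to the well side of its centre, with the well up and the used card untouched. I'll carry it over the bay.

```bash
python3 -m inch '[{"claw":-0.6,"travel":[0,0,0.1],"turn":0},{"claw":-0.6,"travel":[0,0,0.3],"turn":0},{"claw":-0.6,"travel":[0,-0.05,0.5],"turn":0},{"claw":-0.6,"travel":[0.01,-0.15,0.7],"turn":0.03},{"claw":-0.6,"travel":[0.02,-0.3,0.9],"turn":0.06}]'
python3 -m inch '[{"claw":-0.6,"travel":[0.02,-0.18,0.1],"turn":0.03},{"claw":-0.6,"travel":[0.04,-0.36,0.15],"turn":0.06},{"claw":-0.6,"travel":[0.06,-0.54,0.15],"turn":0.09},{"claw":-0.6,"travel":[0.08,-0.72,0.15],"turn":0.12},{"claw":-0.6,"travel":[0.1,-0.9,0.15],"turn":0.126}]'
python3 -m inch '[{"claw":-0.6,"travel":[0.015,-0.18,0],"turn":0},{"claw":-0.6,"travel":[0.03,-0.36,0],"turn":0},{"claw":-0.6,"travel":[0.05,-0.54,0],"turn":0},{"claw":-0.6,"travel":[0.06,-0.72,0],"turn":0},{"claw":-0.6,"travel":[0.06,-0.9,0],"turn":0}]'
python3 -m inch '[{"claw":-0.6,"travel":[0,-0.1,0],"turn":0},{"claw":-0.6,"travel":[0,-0.18,0],"turn":0},{"claw":-0.6,"travel":[0,-0.18,0],"turn":0}]'
python3 -c "
from h import *
print(pose().round(4))"
```

```text
clock: 9.85
position: [0.5124, 0.2725, 0.2151]
ee_rot: [-0.0, 0.994, -0.111, 0.0]
contact_force: [0.3, -0.3, -0.1]
width: 0.0305
gripper_force: 29.8
clock: 10.35
position: [0.5324, 0.0908, 0.2438]
ee_rot: [0.0, 0.996, 0.084, 0.0]
contact_force: [0.4, 0.3, -0.6]
width: 0.0306
gripper_force: 29.8
clock: 10.85
position: [0.5445, -0.0893, 0.2435]
ee_rot: [-0.0, 0.997, 0.083, -0.0]
contact_force: [-0.1, -0.1, 0.2]
width: 0.0306
gripper_force: 29.8
clock: 11.15
position: [0.5446, -0.1255, 0.2435]
ee_rot: [0.0, 0.997, 0.082, -0.0]
contact_force: [1.2, 0.1, 0.5]
width: 0.0308
gripper_force: 29.8
[[ 9.865e-01  1.640e-01 -2.000e-04  5.446e-01]
 [ 1.640e-01 -9.865e-01 -5.000e-04 -1.255e-01]
 [-3.000e-04  5.000e-04 -1.000e+00  2.435e-01]
 [ 0.000e+00  0.000e+00  0.000e+00  1.000e+00]]
```

```bash
python3 -m inch '[{"claw":-0.6,"travel":[0,0,-0.12],"turn":0},{"claw":-0.6,"travel":[0,0,-0.25],"turn":0},{"claw":-0.6,"travel":[0,0,-0.34],"turn":0},{"claw":-0.6,"travel":[0,0,-0.37],"turn":0},{"claw":-0.6,"travel":[0,0,-0.37],"turn":0}]'
cat > g.py <<'E'
from h import *
import sys
f=sys.argv[1];snap('wrist',f);T=pose();print(T[:3,3].round(4))
im=cv2.imread('pics/'+f+'.png');h=cv2.cvtColor(im,cv2.COLOR_BGR2HSV)
for nm,lo,hi,roi in(('green',(50,120,40),(80,255,255),(200,440)),('blue',(108,120,50),(125,255,255),(200,440))):
    m=cv2.inRange(h,lo,hi);m[:,:roi[0]]=0;m[:,roi[1]:]=0;n,l,st,c=cv2.connectedComponentsWithStats(m)
    print(nm,[(st[i].tolist(),c[i].round(1).tolist()) for i in range(1,n) if st[i,4]>25])
p=T@[.035+.0046,0,.0145,1];print('green exp px',proj(f,p[:3]).round(1))
for x in(41,25):
    print(x,[proj(f,B0+BR@np.array([x/1e3,.0075+s*.018,.005])).round(1).tolist() for s in(1,-1)])
E
python3 g.py w8
```

```text
clock: 11.65
position: [0.5442, -0.1226, 0.169]
ee_rot: [-0.001, 0.996, 0.084, -0.001]
contact_force: [0.0, -0.1, 0.3]
width: 0.0304
gripper_force: 29.8
[ 0.5449 -0.1231  0.17  ]
green [([273, 218, 87, 40, 3242], [316.4, 237.3])]
blue [([360, 208, 9, 31, 189], [363.9, 222.5]), ([297, 413, 21, 9, 89], [307.1, 417.2])]
green exp px [319.2 229.5]
41 [[283.5, 209.4], [362.4, 209.6]]
25 [[285.5, 235.3], [359.6, 235.5]]
```

```bash
cat >> g.py <<'E'
ys,xs=np.nonzero(cv2.inRange(h,(50,120,40),(80,255,255))[200:320,220:420]);ys+=200;xs+=220
r=int(np.median(ys));row=xs[ys==r];print('row',r,row.min(),row.max()+1)
z=T[2,3]-.0238+.009
w=[BR.T@(atz(f,(u,r),z)-B0)*1e3 for u in(row.min(),row.max()+1)];print('card edge bay y',w[0].round(1),w[1].round(1),'mid',((w[0]+w[1])/2).round(1))
print('rib R inner bay',bay(f,(360.5,224),.005))
E
python3 g.py w9
```

```text
[ 0.5453 -0.1234  0.1706]
green [([274, 217, 86, 41, 3255], [316.6, 237.2])]
blue [([360, 209, 7, 31, 166], [362.4, 222.5]), ([296, 414, 21, 8, 86], [306.3, 417.5])]
green exp px [318.8 229.7]
41 [[282.4, 210.3], [360.7, 210.5]]
25 [[284.4, 236.0], [358.0, 236.1]]
row 237 274 359
card edge bay y [51.6 26.  34.6] [51.7 -6.5 34.6] mid [51.7  9.8 34.6]
rib R inner bay [ 32.8 -11.1   5. ]
```

```bash
python3 -m inch '[{"claw":-0.6,"travel":[-0.003,-0.012,-0.05],"turn":0},{"claw":-0.6,"travel":[-0.003,-0.012,-0.09],"turn":0},{"claw":-0.6,"travel":[-0.003,-0.012,-0.09],"turn":0},{"claw":-0.6,"travel":[-0.003,-0.012,-0.09],"turn":0}]'
python3 g.py w10
```

```text
clock: 12.15
position: [0.5441, -0.1264, 0.152]
ee_rot: [0.0, 0.997, 0.083, 0.0]
contact_force: [-1.1, 0.2, 4.7]
width: 0.0308
gripper_force: 32.0
[ 0.5441 -0.1264  0.152 ]
green [([270, 227, 94, 38, 3275], [316.7, 246.1])]
blue [([263, 216, 8, 34, 181], [266.8, 231.0]), ([291, 428, 23, 10, 111], [302.3, 432.4])]
green exp px [317.6 230.2]
41 [[270.8, 217.5], [357.9, 217.6]]
25 [[273.8, 245.4], [355.2, 245.5]]
row 246 272 362
card edge bay y [39.1 23.8 20. ] [ 39.1 -11.   19.9] mid [39.1  6.4 19.9]
rib R inner bay [ 37.5 -11.8   5. ]
```

Contact came about 8 mm early, and the card's green end has risen in the image. It probably landed on the cover's lower edge, so I'll lift and come in further downslope.

```bash
python3 -m inch '[{"claw":-0.6,"travel":[0,0,0.04],"turn":0},{"claw":-0.6,"travel":[-0.03,-0.005,0.06],"turn":0},{"claw":-0.6,"travel":[-0.035,-0.006,0.06],"turn":0},{"claw":-0.6,"travel":[-0.035,-0.006,0.06],"turn":0}]'
python3 g.py w11
python3 - <<'E'
from h import *
print('w10 rib L inner',bay('w10',(271,231),.005),'w9 cover?')
d=np.load('pics/w11.npz');im=cv2.imread('pics/w11.png');h=cv2.cvtColor(im,cv2.COLOR_BGR2HSV)
for f in('w7','w9','w11'):
    h=cv2.cvtColor(cv2.imread(f'pics/{f}.png'),cv2.COLOR_BGR2HSV);m=cv2.inRange(h,(50,120,40),(80,255,255));m[:200]=0;m[330:]=0;m[:,:220]=0;m[:,420:]=0
    c=max(cv2.findContours(m,0,2)[0],key=cv2.contourArea);p=cv2.approxPolyDP(cv2.convexHull(c),3,True).reshape(-1,2);print(f,p.tolist())
    # white/grey column profile along mid column: V
    v=cv2.imread(f'pics/{f}.png')[205:420:5,316];print(v.max(1).tolist())
E
```

```text
clock: 12.6
position: [0.5365, -0.1274, 0.1637]
ee_rot: [0.0, 0.997, 0.083, -0.0]
contact_force: [-0.2, 0.0, -0.9]
width: 0.0304
gripper_force: 31.8
[ 0.5367 -0.1274  0.1636]
green [([271, 225, 92, 38, 3298], [316.7, 243.6])]
blue [([267, 192, 7, 32, 150], [269.9, 203.6]), ([355, 192, 8, 16, 105], [358.4, 199.8]), ([293, 410, 21, 10, 88], [303.4, 414.5])]
green exp px [317.7 229.8]
41 [[273.7, 193.8], [356.2, 193.9]]
25 [[276.4, 221.7], [353.7, 221.8]]
row 244 273 362
card edge bay y [37.8 23.6 33.3] [ 37.8 -10.8  33.3] mid [37.8  6.4 33.3]
rib R inner bay [ 23.7 -13.8   5. ]
w10 rib L inner [33.5 26.   5. ] w9 cover?
w7 [[359, 217], [358, 256], [276, 257], [274, 219]]
[209, 125, 254, 226, 225, 224, 224, 223, 222, 222, 221, 254, 254, 254, 227, 227, 207, 120, 119, 118, 118, 147, 117, 116, 116, 156, 156, 156, 156, 129, 101, 78, 78, 78, 78, 137, 156, 253, 203, 203, 204, 203, 203]
w9 [[359, 217], [357, 256], [276, 256], [274, 219]]
[124, 170, 255, 238, 238, 237, 236, 236, 236, 235, 236, 255, 255, 255, 241, 242, 241, 233, 241, 226, 138, 168, 136, 134, 133, 178, 177, 176, 175, 145, 113, 86, 86, 86, 86, 154, 174, 174, 56, 194, 249, 255, 255]
w11 [[362, 225], [359, 262], [274, 261], [271, 226]]
[180, 218, 219, 254, 208, 223, 223, 223, 223, 224, 224, 224, 254, 255, 255, 233, 234, 233, 254, 178, 132, 161, 130, 129, 166, 171, 171, 170, 151, 85, 86, 85, 116, 169, 169, 53, 53, 48, 142, 231, 253, 255, 255]
```

Run:
```python
from h import *
p=imaging.camera_params('wrist');TC=np.array(p['T_tool_cam']);K=np.array(p['camera_matrix'])
A=np.array([[359,217],[358,256.5],[276,256.5],[274,218],[317,367.5]],float);Bp=np.array([[362,225],[359.5,262],[273.5,261.5],[271,225],[317,355.5]],float)
def plane(uv,z):
    r=TC[:3,:3]@np.linalg.inv(K)@[*uv,1];o=TC[:3,3];return o+r*(z-o[2])/r[2]
M=np.array([plane(u,.0148) for u in A]);print((M*1e3).round(1))
ok,rv,tv=cv2.solvePnP(M,Bp,K,None,flags=cv2.SOLVEPNP_ITERATIVE)
C=np.eye(4);C[:3,:3]=cv2.Rodrigues(rv)[0];C[:3,3]=tv[:,0];G=TC@C
print(G.round(4),np.degrees(R.from_matrix(G[:3,:3]).as_rotvec()))
for n,q in(('greenend bottom',[M[:4:3,0].mean()+.003,0,.0238,1]),('front bottom',[M[:4:3,0].mean()+.003-.082,0,.0238,1])):print(n,(G@q*1e3).round(1))
pr=cv2.projectPoints(M,rv,tv,K,None)[0][:,0];print((pr-Bp).round(1))
```

```text
[[ 44.7  15.6  14.8]
 [ 28.8  15.8  14.8]
 [ 28.8 -16.3  14.8]
 [ 44.3 -16.5  14.8]
 [-22.7  -0.3  14.8]]
[[ 9.705e-01 -3.600e-03  2.411e-01 -2.300e-03]
 [-0.000e+00  9.999e-01  1.500e-02 -3.000e-04]
 [-2.411e-01 -1.450e-02  9.704e-01  8.000e-04]
 [ 0.000e+00  0.000e+00  0.000e+00  1.000e+00]] [-0.85257536 13.95161904  0.1033276 ]
greenend bottom [  49.6    0.    12.4 1000. ]
front bottom [ -30.     0.    32.2 1000. ]
[[-0.1 -0. ]
 [ 0.2 -0. ]
 [ 0.5 -0.2]
 [-0.4  0.2]
 [-0.2  0.1]]
```

The card has already pivoted 14° nose-up in the grip, so 11° remain. The ribs sit about 1 mm left of it. I'll lower it clear of the cover's edge.

```bash
python3 -m inch '[{"claw":-0.6,"travel":[0.002,0.006,-0.05],"turn":0},{"claw":-0.6,"travel":[0.005,0.007,-0.09],"turn":0},{"claw":-0.6,"travel":[0.014,0.008,-0.12],"turn":0},{"claw":-0.6,"travel":[0.014,0.008,-0.12],"turn":0},{"claw":-0.6,"travel":[0.014,0.008,-0.12],"turn":0}]'
python3 g.py w12
```

```text
clock: 13.15
position: [0.5398, -0.1257, 0.1392]
ee_rot: [-0.0, 0.997, 0.083, -0.0]
contact_force: [-0.6, 0.2, 0.0]
width: 0.0309
gripper_force: 31.8
[ 0.54   -0.1258  0.1396]
green [([270, 224, 94, 39, 3307], [316.4, 243.6])]
blue [([262, 213, 10, 38, 276], [266.3, 230.8]), ([362, 214, 11, 37, 286], [366.8, 231.4])]
green exp px [318.  230.1]
41 [[270.0, 215.6], [365.4, 215.7]]
25 [[273.4, 246.0], [361.9, 246.1]]
row 243 272 362
card edge bay y [31.3 25.1  9.9] [31.4 -9.6  9.8] mid [31.3  7.8  9.8]
rib R inner bay [36.9 -9.   5. ]
```

The card is now centred between both ribs (ribs' mean column 317, card 316.5). I'll press down gently along the pivot path.

```bash
python3 -m inch '[{"claw":-0.6,"travel":[0.002,0,-0.02],"turn":0},{"claw":-0.6,"travel":[0.005,0.001,-0.04],"turn":0},{"claw":-0.6,"travel":[0.005,0.001,-0.04],"turn":0}]' 20
python3 -m inch '[{"claw":-0.6,"travel":[0.006,0.001,-0.015],"turn":0},{"claw":-0.6,"travel":[0.01,0.002,-0.025],"turn":0},{"claw":-0.6,"travel":[0.01,0.002,-0.025],"turn":0}]'
python3 g.py w13
```

```text
clock: 13.5
position: [0.5411, -0.1259, 0.132]
ee_rot: [0.0, 0.997, 0.083, 0.0]
contact_force: [-1.1, -0.2, 4.3]
width: 0.0309
gripper_force: 32.3
clock: 13.8
position: [0.542, -0.1254, 0.1265]
ee_rot: [0.0, 0.997, 0.084, -0.001]
contact_force: [-3.5, -2.2, 4.5]
width: 0.0309
gripper_force: 33.0
[ 0.542  -0.1254  0.1265]
green [([269, 240, 99, 34, 3030], [317.7, 256.3])]
blue [([256, 228, 13, 40, 340], [262.2, 247.2]), ([365, 229, 13, 39, 338], [370.9, 247.5]), ([278, 351, 8, 13, 42], [280.7, 359.3]), ([351, 351, 6, 13, 44], [353.6, 358.4])]
green exp px [317.6 230.2]
41 [[265.7, 230.9], [369.4, 231.1]]
25 [[269.6, 262.6], [365.3, 262.7]]
row 256 271 366
card edge bay y [22.8 25.7 -0.6] [ 22.9 -11.5  -0.6] mid [22.9  7.1 -0.6]
rib R inner bay [44.2 -7.1  5. ]
```

```bash
cat > tilt.py <<'E'
from h import *
import sys
f=sys.argv[1];snap('wrist',f);T=pose();print('tcp',T[:3,3].round(4))
p=imaging.camera_params('wrist');TC=np.array(p['T_tool_cam']);K=np.array(p['camera_matrix'])
im=cv2.imread(f'pics/{f}.png');h=cv2.cvtColor(im,cv2.COLOR_BGR2HSV);m=cv2.inRange(h,(50,120,40),(80,255,255));m[:200]=0;m[330:]=0;m[:,:220]=0;m[:,420:]=0
c=max(cv2.findContours(m,0,2)[0],key=cv2.contourArea);q=cv2.convexHull(c).reshape(-1,2).astype(float)
s=q.sum(1);d=q[:,0]-q[:,1];Q=np.array([q[d.argmax()],q[s.argmax()],q[d.argmin()],q[s.argmin()]])
v=im[280:400,316].max(1).astype(float)
ww=im[270:400,290:345].max(2);wm=(ww<105).astype('u1');n,l,st,cc=cv2.connectedComponentsWithStats(wm)
print(Q.tolist(),[(st[i].tolist(),(cc[i]+[290,270]).round(1).tolist()) for i in range(1,n) if st[i,4]>60])
w=[cc[i]+[290,270] for i in range(1,n) if st[i,4]>60 and st[i,3]<30 and st[i,2]<35]
M=np.array([[40.3,16,9],[24.3,16,9],[24.3,-16,9],[40.3,-16,9]])/1e3  # card frame, bottom z0: tool-like handed (y right)
M[:,1]*=-1
# card frame x to green, y left, z up from bottom
P=Q.copy()
if w: M=np.vstack([M,[-.027,0,.009]]);P=np.vstack([P,w[0]])
ok,rv,tv=cv2.solvePnP(M,P,K,None,flags=cv2.SOLVEPNP_SQPNP);ok,rv,tv=cv2.solvePnP(M,P,K,None,rv,tv,True)
C=np.eye(4);C[:3,:3]=cv2.Rodrigues(rv)[0];C[:3,3]=tv[:,0];W=T@TC@C
b=BR.T@(W[:3,3]-B0);Rb=BR.T@W[:3,:3]
print('err',(cv2.projectPoints(M,rv,tv,K,None)[0][:,0]-P).round(1).tolist());print('bay bottom centre mm',(b*1e3).round(1),'rotvec deg',np.degrees(R.from_matrix(Rb).as_rotvec()).round(1))
E
python3 tilt.py w14
python3 -m inch '[{"claw":-0.6,"travel":[0.003,0,-0.006],"turn":0},{"claw":-0.6,"travel":[0.005,0,-0.012],"turn":0},{"claw":-0.6,"travel":[0.005,0,-0.012],"turn":0}]'
python3 tilt.py w15
```

```text
tcp [ 0.542  -0.1254  0.1266]
[[367.0, 240.0], [362.0, 272.0], [274.0, 273.0], [269.0, 241.0]] [([16, 72, 24, 13, 244], [317.2, 348.2]), ([0, 117, 55, 13, 715], [317.0, 393.0])]
err [[-0.4, -0.1], [0.4, 0.2], [-0.7, 0.2], [0.6, -0.1], [0.1, -0.1]]
bay bottom centre mm [2.9 7.6 2.9] rotvec deg [ 1.1 -0.2 -0.1]
clock: 14.2
position: [0.5421, -0.1254, 0.1263]
ee_rot: [0.0, 0.996, 0.084, -0.001]
contact_force: [-10.5, -0.4, 17.9]
width: 0.0305
gripper_force: 34.4
tcp [ 0.5421 -0.1254  0.1262]
[[367.0, 240.0], [362.0, 272.0], [274.0, 273.0], [269.0, 241.0]] [([16, 73, 24, 12, 238], [317.2, 348.4]), ([0, 118, 55, 12, 660], [317.0, 393.5])]
err [[-0.4, -0.1], [0.4, 0.2], [-0.7, 0.2], [0.6, -0.2], [0.1, -0.1]]
bay bottom centre mm [2.8 7.6 2.6] rotvec deg [ 1.1 -0.1 -0.1]
```

The card is flat on the slope (pitch −0.1°), at bay y 7.6 and x +2.8, and firm on the plate at 18 N. I'll ease the pressure and slide down to the stop.

```bash
python3 -m inch '[{"claw":-0.6,"travel":[-0.003,0,0.007],"turn":0},{"claw":-0.6,"travel":[-0.008,-0.001,0.005],"turn":0},{"claw":-0.6,"travel":[-0.013,-0.002,0.003],"turn":0},{"claw":-0.6,"travel":[-0.017,-0.003,0.001],"turn":0},{"claw":-0.6,"travel":[-0.017,-0.003,0.001],"turn":0}]'
python3 tilt.py w16
```

```text
clock: 14.75
position: [0.5419, -0.1254, 0.1263]
ee_rot: [0.0, 0.997, 0.083, 0.002]
contact_force: [-1.9, 1.0, 11.3]
width: 0.0315
gripper_force: 33.8
tcp [ 0.5419 -0.1254  0.1263]
[[366.0, 240.0], [362.0, 272.0], [274.0, 272.0], [269.0, 241.0]] [([16, 72, 24, 13, 242], [317.2, 348.4]), ([0, 118, 55, 12, 660], [317.0, 393.5])]
err [[-0.1, -0.1], [-0.1, 0.2], [-0.6, 0.7], [0.6, -0.6], [0.2, -0.3]]
bay bottom centre mm [2.2 7.5 2.2] rotvec deg [ 0.5 -0.2 -0. ]
```

```bash
python3 -m inch '[{"claw":-0.6,"travel":[0,0,0.006],"turn":0},{"claw":-0.6,"travel":[-0.006,-0.001,0.005],"turn":0},{"claw":-0.6,"travel":[-0.01,-0.002,0.004],"turn":0},{"claw":-0.6,"travel":[-0.014,-0.002,0.003],"turn":0},{"claw":-0.6,"travel":[-0.014,-0.002,0.003],"turn":0}]'
python3 tilt.py w17
```

```text
clock: 15.3
position: [0.5381, -0.1263, 0.1252]
ee_rot: [0.0, 0.997, 0.083, 0.001]
contact_force: [0.8, -0.4, 5.2]
width: 0.0305
gripper_force: 33.1
tcp [ 0.5381 -0.1263  0.1252]
[[366.0, 239.0], [361.0, 272.0], [274.0, 272.0], [269.0, 240.0]] [([16, 73, 24, 13, 249], [317.3, 348.7]), ([0, 113, 55, 17, 935], [317.0, 391.0])]
err [[-0.5, 0.2], [0.6, -0.2], [-0.7, 0.3], [0.6, -0.3], [0.0, -0.1]]
bay bottom centre mm [-2.2  7.3  2.7] rotvec deg [0.5 0.6 0. ]
```

```bash
python3 -m inch '[{"claw":-0.6,"travel":[-0.005,-0.001,-0.002],"turn":0},{"claw":-0.6,"travel":[-0.01,-0.0015,-0.004],"turn":0},{"claw":-0.6,"travel":[-0.014,-0.002,-0.005],"turn":0},{"claw":-0.6,"travel":[-0.014,-0.002,-0.005],"turn":0}]'
python3 tilt.py w18
```

```text
clock: 15.75
position: [0.5379, -0.1264, 0.1251]
ee_rot: [0.0, 0.997, 0.083, 0.004]
contact_force: [5.0, 2.6, 5.9]
width: 0.0304
gripper_force: 33.2
tcp [ 0.5379 -0.1264  0.1251]
[[366.0, 238.0], [361.0, 271.0], [274.0, 271.0], [269.0, 239.0]] [([16, 73, 24, 13, 253], [317.2, 348.8]), ([0, 114, 55, 16, 880], [317.0, 391.5])]
err [[-0.5, 0.1], [0.6, -0.0], [-0.7, 0.5], [0.6, -0.4], [0.1, -0.1]]
bay bottom centre mm [-2.1  7.3  2.7] rotvec deg [ 0.5  0.6 -0.1]
```

The card no longer moves while the reaction rises to 5 N, so it is against the stop. I'll release and check that it stays.

```bash
python3 -m inch '[{"claw":-0.6,"travel":[0.008,0.001,0.004],"turn":0},{"claw":-0.1,"travel":[0.008,0.001,0.004],"turn":0},{"claw":0.0,"travel":[0.008,0.001,0.006],"turn":0},{"claw":0.1,"travel":[0.008,0.001,0.006],"turn":0},{"claw":0.1,"travel":[0.008,0.001,0.006],"turn":0}]'
python3 tilt.py w19
python3 -m inch '[{"claw":0.1,"travel":[0,0,0.03],"turn":0},{"claw":0.1,"travel":[0,0,0.1],"turn":0},{"claw":0.1,"travel":[0,0,0.25],"turn":0},{"claw":0.1,"travel":[0,0,0.25],"turn":0}]'
python3 tilt.py w20
```

```text
clock: 16.3
position: [0.5355, -0.1263, 0.1247]
ee_rot: [-0.0, 0.997, 0.083, -0.001]
contact_force: [0.3, -0.1, 0.9]
width: 0.0468
gripper_force: 0.0
tcp [ 0.5357 -0.1263  0.1248]
[[368.0, 233.0], [363.0, 265.0], [274.0, 265.0], [270.0, 233.0]] [([17, 67, 24, 14, 249], [318.3, 343.3]), ([0, 109, 55, 21, 1155], [317.0, 389.0])]
err [[-0.4, -0.5], [0.4, 0.6], [-0.0, 0.7], [0.2, -0.5], [-0.1, -0.3]]
bay bottom centre mm [-1.4  7.2  2.6] rotvec deg [ 0.2 -0.1 -0.1]
clock: 16.75
position: [0.5388, -0.1273, 0.1793]
ee_rot: [0.002, 0.997, 0.083, 0.004]
contact_force: [1.6, 0.0, 0.2]
width: 0.047
gripper_force: 0.0
tcp [ 0.5378 -0.1269  0.1776]
[[349.0, 206.0], [347.0, 230.0], [283.0, 230.0], [281.0, 206.0]] [([16, 20, 18, 12, 163], [314.5, 295.7]), ([0, 59, 55, 62, 3108], [317.8, 357.1])]
err [[-0.0, -0.6], [-0.2, 0.8], [-0.0, 0.8], [0.2, -0.6], [0.1, -0.4]]
bay bottom centre mm [-3.9  8.   0.9] rotvec deg [ 0.5 -0.1 -0.4]
```

Run:
```python
from h import *
im=cv2.imread('pics/w20.png');h=cv2.cvtColor(im,cv2.COLOR_BGR2HSV)
m=cv2.inRange(h,(108,120,40),(125,255,255));m[:,:230]=0;m[:,400:]=0;n,l,st,c=cv2.connectedComponentsWithStats(m)
o=.0025
for i in range(1,n):
    if st[i,4]>20:
        x,y,w,hh,_=st[i];print(st[i].tolist(),'far',bay('w20',(x+w/2,y),.005+o),'near',bay('w20',(x+w/2,y+hh),.005+o))
for u in (300,330):
    col=im[200:345,u];print(u,'band far',bay('w20',(u,206),.009+o)[:2],[(200+i,col[i].tolist()) for i in range(105,145,2)])
print(bay('w20',(315,231),.009+o),bay('w20',(315,296),.009+o))
```

```text
[270, 192, 8, 30, 178] far [43.3 26.3  7.5] near [24.9 27.7  7.5]
[350, 192, 8, 30, 182] far [ 43.3 -11.2   7.5] near [ 24.9 -12.5   7.5]
[279, 280, 9, 28, 117] far [-19.2  25.5   7.5] near [-45.9  27.    7.5]
[342, 280, 7, 28, 103] far [-19.2 -10.6   7.5] near [-46.  -12.1   7.5]
[293, 402, 20, 8, 66] far [-180.4   17.8    7.5] near [-196.8   18.2    7.5]
300 band far [38.1 14.2] [(305, [161, 161, 160]), (307, [161, 161, 160]), (309, [147, 147, 145]), (311, [133, 132, 130]), (313, [133, 131, 129]), (315, [133, 131, 129]), (317, [133, 131, 128]), (319, [133, 131, 129]), (321, [135, 132, 131]), (323, [135, 132, 131]), (325, [240, 237, 236]), (327, [240, 237, 236]), (329, [135, 132, 131]), (331, [48, 46, 45]), (333, [47, 45, 45]), (335, [47, 45, 44]), (337, [47, 46, 45]), (339, [48, 45, 45]), (341, [47, 45, 44]), (343, [47, 45, 44])]
330 band far [38.1  0. ] [(305, [161, 161, 160]), (307, [161, 161, 159]), (309, [147, 147, 145]), (311, [133, 131, 129]), (313, [133, 131, 129]), (315, [133, 131, 128]), (317, [132, 131, 128]), (319, [133, 131, 128]), (321, [134, 131, 130]), (323, [135, 132, 130]), (325, [134, 131, 130]), (327, [134, 131, 130]), (329, [70, 69, 68]), (331, [38, 38, 37]), (333, [38, 37, 36]), (335, [38, 37, 36]), (337, [39, 38, 37]), (339, [37, 37, 36]), (341, [37, 37, 36]), (343, [37, 37, 36])]
[22.4  7.1 11.5] [-29.    7.2  11.5]
```

The card lies at pitch ~0 between the ribs and against the stop. Now back to the tab.

```bash
python3 -m inch '[{"claw":0.2,"travel":[0.02,0,0.2],"turn":0},{"claw":0.2,"travel":[0.2,0.02,0.3],"turn":0},{"claw":0.2,"travel":[0.4,0.04,0.3],"turn":0},{"claw":0.2,"travel":[0.51,0.05,0.3],"turn":0},{"claw":0.2,"travel":[0.51,0.05,0.3],"turn":0}]'
python3 -m inch '[{"claw":0.2,"travel":[0,0,0],"turn":0}]'
python3 -c "
from h import *
T=pose();print(T.round(4));snap('wrist','w21')
h=cv2.cvtColor(cv2.imread('pics/w21.png'),cv2.COLOR_BGR2HSV);m=cv2.inRange(h,(5,150,80),(20,255,255));n,l,st,c=cv2.connectedComponentsWithStats(m)
for i in range(1,n):
    if st[i,4]>100:print(st[i],c[i],atz('w21',c[i],.172).round(4))"
```

```text
clock: 17.3
position: [0.6406, -0.1161, 0.2336]
ee_rot: [-0.0, 0.996, 0.084, -0.0]
contact_force: [-0.7, -0.2, -0.1]
width: 0.0513
gripper_force: 0.0
clock: 17.4
position: [0.6375, -0.1162, 0.2338]
ee_rot: [-0.0, 0.996, 0.084, -0.002]
contact_force: [-0.2, -0.4, 0.2]
width: 0.0505
gripper_force: 0.0
[[ 9.860e-01  1.667e-01 -3.600e-03  6.375e-01]
 [ 1.667e-01 -9.860e-01  6.000e-04 -1.162e-01]
 [-3.400e-03 -1.200e-03 -1.000e+00  2.338e-01]
 [ 0.000e+00  0.000e+00  0.000e+00  1.000e+00]]
[ 284  255   71   37 2565] [319.18557505 273.09005848] [ 0.639  -0.1167  0.172 ]
```

Tab confirmed at (0.639,−0.117). Descend, grip and slide down.

```bash
python3 -m inch '[{"claw":0.2,"travel":[0.005,0,-0.12],"turn":0},{"claw":0.2,"travel":[0.005,0,-0.21],"turn":0},{"claw":0.2,"travel":[0.005,0,-0.215],"turn":0}]'
python3 -m inch '[{"claw":-0.5,"travel":[0,0,0],"turn":0},{"claw":-0.5,"travel":[0,0,0],"turn":0},{"claw":-0.5,"travel":[0,0,0],"turn":0},{"claw":-0.5,"travel":[0,0,0],"turn":0}]' 60
python3 -c "
from h import *
print(pose()[:3,3].round(4))"
```

```text
clock: 17.75
position: [0.6362, -0.116, 0.1896]
ee_rot: [-0.001, 0.997, 0.083, -0.003]
contact_force: [-0.4, 0.2, -0.8]
width: 0.0515
gripper_force: 0.0
clock: 18.15
position: [0.6386, -0.1169, 0.1931]
ee_rot: [0.001, 0.997, 0.083, -0.001]
contact_force: [-3.5, -2.1, 1.8]
width: 0.033
gripper_force: 60.0
[ 0.6386 -0.1169  0.1931]
```

```bash
python3 -m inch '[{"claw":-0.5,"travel":[-0.07,-0.012,-0.033],"turn":0},{"claw":-0.5,"travel":[-0.15,-0.025,-0.071],"turn":0},{"claw":-0.5,"travel":[-0.23,-0.039,-0.109],"turn":0},{"claw":-0.5,"travel":[-0.31,-0.052,-0.147],"turn":0},{"claw":-0.5,"travel":[-0.38,-0.064,-0.18],"turn":0}]'
python3 -m inch '[{"claw":-0.5,"travel":[-0.04,-0.007,-0.019],"turn":0},{"claw":-0.5,"travel":[-0.07,-0.012,-0.033],"turn":0},{"claw":-0.5,"travel":[-0.1,-0.017,-0.047],"turn":0},{"claw":-0.5,"travel":[-0.1,-0.017,-0.047],"turn":0}]'
python3 -c "
from h import *
print(pose()[:3,3].round(4))"
python3 -m inch '[{"claw":-0.5,"travel":[-0.015,-0.002,-0.007],"turn":0},{"claw":-0.5,"travel":[-0.03,-0.005,-0.014],"turn":0},{"claw":-0.5,"travel":[-0.03,-0.005,-0.014],"turn":0}]'
python3 -c "
from h import *
print(pose()[:3,3].round(4))"
```

```text
clock: 18.65
position: [0.5673, -0.1289, 0.1594]
ee_rot: [0.001, 0.997, 0.083, 0.006]
contact_force: [3.3, 3.6, 7.5]
width: 0.0329
gripper_force: 60.7
clock: 19.05
position: [0.546, -0.1324, 0.1494]
ee_rot: [0.0, 0.997, 0.083, 0.004]
contact_force: [0.7, 2.0, 5.3]
width: 0.0331
gripper_force: 60.5
[ 0.546  -0.1324  0.1494]
clock: 19.35
position: [0.5443, -0.1328, 0.1486]
ee_rot: [0.0, 0.997, 0.082, 0.009]
contact_force: [7.4, 5.8, 10.7]
width: 0.0329
gripper_force: 61.0
[ 0.5443 -0.1328  0.1486]
```

```bash
python3 -m inch '[{"claw":-0.5,"travel":[-0.02,-0.003,-0.009],"turn":0},{"claw":-0.5,"travel":[-0.04,-0.006,-0.018],"turn":0},{"claw":-0.5,"travel":[-0.04,-0.006,-0.018],"turn":0}]'
python3 -c "
from h import *
print(pose()[:3,3].round(4))"
```

```text
clock: 19.65
position: [0.5438, -0.1329, 0.1485]
ee_rot: [0.0, 0.997, 0.081, 0.018]
contact_force: [16.9, 12.1, 17.9]
width: 0.0326
gripper_force: 61.8
[ 0.5438 -0.1329  0.1485]
```

The cover is against its home stop: travel was about 105.5 mm and force is rising with no further motion. I'll unload, release, rise and check.

```bash
python3 -m inch '[{"claw":-0.5,"travel":[0.04,0.006,0.02],"turn":0},{"claw":0.2,"travel":[0.04,0.006,0.02],"turn":0},{"claw":0.2,"travel":[0.04,0.006,0.02],"turn":0},{"claw":0.2,"travel":[0.04,0.006,0.02],"turn":0}]'
python3 -m inch '[{"claw":0.2,"travel":[0,0,0.1],"turn":0},{"claw":0.2,"travel":[0,0,0.3],"turn":0},{"claw":0.2,"travel":[0,0,0.5],"turn":0},{"claw":0.2,"travel":[0,0,0.5],"turn":0},{"claw":0.2,"travel":[0,0,0.5],"turn":0}]'
python3 -c "
from h import *
T=pose();snap('wrist','w22')
h=cv2.cvtColor(cv2.imread('pics/w22.png'),cv2.COLOR_BGR2HSV);m=cv2.inRange(h,(5,150,80),(20,255,255));n,l,st,c=cv2.connectedComponentsWithStats(m)
for i in range(1,n):
    if st[i,4]>100:print(st[i],c[i],atz('w22',c[i],.1277).round(4))
print(T[:3,3])"
```

```text
clock: 20.05
position: [0.5369, -0.1336, 0.1442]
ee_rot: [-0.0, 0.997, 0.083, -0.0]
contact_force: [-0.3, 0.3, -1.1]
width: 0.0516
gripper_force: 0.0
clock: 20.55
position: [0.5373, -0.1339, 0.245]
ee_rot: [0.0, 0.997, 0.083, 0.001]
contact_force: [-0.5, -0.9, -0.5]
width: 0.0515
gripper_force: 0.0
[ 289  218   57   29 1596] [317.12155388 232.05137845] [ 0.5448 -0.1325  0.1277]
[ 0.53727103 -0.13389461  0.24502384]
```

```bash
python3 -c "
from rig import ticket
print(ticket.sign_off())"
```

```text
the job is handed in; nothing more can be done
None
```

The job is handed in with no verdict reported: the cover was opened to its stop, the fresh card is flat between the ribs and snug to the front stop, and the cover is back home over it (about 105 mm of travel each way from shut); the only slip was the card's green end catching the cover's edge once before I lifted and re-approached.

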